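# Set up the near-vision bench check

## Task

Set up the near-vision check at the optician's bench. First pull the leaning chart post out of its sleeve by the teal knob, along its own slope, until the red lock button clicks out of the hole in the sleeve; then slide the round tray with the trial frame along the desk, without lifting or tipping it, until it stands wholly on the round black mat. Leave the post locked out, the tray at rest, and the other things where they are.

Things in the scene. Friction and masses are not known exactly. Their poses are not given: they have to be found in the camera images.
- knob (a point): Centre of the teal pull knob at the post's top end: cylinder 32 mm in diameter, 46 mm long, on the post's axis. z points along the post, up and outward: the pull direction, 35 degrees from vertical. x is level, across the post; y is the post's upper side. Free all round and beyond; below it a 36 mm wide collar begins 23 mm, and the chart plate 27 mm, back along -z from this point.
- post (a joint): How far the post (24 mm square steel tube) is drawn out of its sleeve (34 mm square, aluminium, fixed to the stand), in m: 0 fully in, 0.081 at its end stop. Starts between 0 and 0.025, slides with about 5 to 9 N, stays where it is left; the lock button springs out at about 0.078 and then keeps the post from sliding back.
- button (a joint): How far the red 12 mm square lock button has sprung out of the post, in m: about 0 while it is hidden in the sleeve, 0.009 fully out, standing 4.5 mm proud of the sleeve. It springs out by itself when it reaches the hole.
- hole (a point): Centre of the lock hole (14 x 16 mm) on the outside of the sleeve's upper face, 22 mm below the sleeve's top end; the chart plate covers it until the post is drawn out. Same axes as the knob.
- stand: The stand, fixed to the desk: grey round foot 130 mm in diameter, 18 mm high. Origin: centre of the foot's underside. Sleeve and post lean towards the stand's own -y side; their axis starts 30 mm above this origin.
- tray_center (a point): Centre (half-way up) of the loose round light grey tray, 140 mm in diameter and 28 mm high, standing flat on the desk, about 0.25 to 0.5 kg; a grey and teal trial frame lies fixed on its top, up to 16 mm above it. This point is 14 mm above the tray's underside; z is up.
- spot: The round mat that marks the place for the tray: black with a teal edge, 180 mm in diameter, flush with the desk (no step). Origin: its centre, at desk height.
- chart (a point): Centre of the white chart plate fixed to the post, 28 mm from the post's axis on its upper (+y) side: 90 mm wide (x), 64 mm long (z), 4 mm thick. It moves with the post. Same axes as the knob.
There are look-alikes about, which are no part of the job. Leave any blue or orange look-alike of the stand alone. Of the things that look like the part that bears tray_center, take the one that is farthest to the robot's right at the start.

How it is judged:
By the outcome, as a careful person would: the job done as asked, in the order asked, and still so for the second after the job is handed in, with the robot touching nothing.
It also fails if it takes over 58 s, if anything falls off the work surface, if the arm or the gripper's body presses on something with over 40 N, if the wrist force passes 120 N, or if a joint passes its speed limit or range.

## Robot

A 6-joint arm with a two-finger parallel gripper is mounted at the origin on the work surface. World frame = base frame: x ahead of the robot, y to its left, z up, the work surface at z = 0. Lengths are in m, angles in degrees, forces in N, time in s.
With the tool pointing down it reaches from about 0.4 to 0.825 m from the base axis. Payload 7 kg.
Tool frame: the origin (TCP) lies midway between the tips of the shut fingers; the grasp point (between the pads) lies 19 mm behind it (ctrl.grip_point_offset is the distance from the TCP to the grasp point, in m); x points along the fingers, y is the direction in which the jaws open and shut, and the axes are right-handed (so a half turn about x gives the same grasp; the last joint's range is limited). The gripper opens to 88 mm and grips with 3 to 60 N. Pads are 19 mm wide; open, the fingers measure 130 mm over their backs; the gripper's body (78 mm by 193 mm) begins 47 mm behind the grasp point.
Start: joints at [16.507, 20.546, 0.682, 0, -70.136, -16.507], TCP at [0.675, -0, 0.227] pointing down, gripper open.
Joint ranges: [-176.03, 176.03], [-82.01, 121.73], [-58.28, 71.71], [-173.87, 95.51], [-174.79, -0.11], [-173.66, 173.66]. Speed limits (degrees/s): [136.94, 136.94, 172.46, 180, 180, 180].

## Interface

Orientations are given as [roll, pitch, yaw] about the fixed x, y, z axes, in that order (R = Rz(yaw) Ry(pitch) Rx(roll)).
In Python, from plant import ctrl gives the robot as it stands.
- The arm moves only by the tool drive_tool, never from a script. Its argument "plan" is a list of rows, each a list of 3 entries, a list of its own where there are three numbers: the shift along the tool's x, y, z in m, then the turn, a rotation vector about the tool's x, y, z in degrees, then the opening, from 0 (shut) to 1 (fully open). In form: [[[dx, dy, dz], [wx, wy, wz], grip], ...]. A call has 1 to 20 rows; each row is the pose to reach, as a shift and turn from the pose measured when the call began, along the tool's axes at that moment; what a row does not reach only later rows make up. A row lasts 1/12 s, in which the tool goes at most 41.7 mm and 7.16 degrees, less where a joint would pass 70% of its speed; a pose out of reach is approached as far as the arm can. A call with a gripper value outside its range is refused whole. The fingers move at their own pace and stop on an object; the grip force is fixed at half the most. Time passes only in rows, so rows that repeat a pose let the fingers close. It gives the time, the measured TCP pose, the force and the opening at its end, in the units of the state.
- ctrl.get_obs(): the state, without advancing time (a new reading comes with each control period).
- ctrl.snapshot(name): name is "scene" or "side" or "wrist"; returns the picture (384x512x3 uint8, blue, green, red); there is no depth.
- ctrl.get_calibration(name): a dict with "fx", "fy", "cx", "cy" (pixels), "dist_coeffs" ([k1, k2, p1, p2, k3] as OpenCV has them; the pictures are not rectified), "R" (3x3) and "t" (3): a world point X has camera coordinates R X + t. Camera axes: x right, y down, z forward; pixel columns grow to the right and rows downward; lengths in m; the calibration is good to about 2 mm. A picture is of the moment at which its call begins: read the wrist's pose just before it. get_calibration takes no time and is no camera call; for the wrist camera it gives the pose at the moment of the call.
- ctrl.close_job(): hands the job in, once; it reports no verdict.
Trained networks look in the newest picture that a camera, given by its name, has taken for a name from the list of things; names that differ only in an ending like _2 or _b are one class to them, and where a whole thing is asked for, a point or a joint stands for the part that bears it (a point fixed in the world has none). Each returns a list of dicts, best first, with "confidence" (0 to 1); they miss things now and then, are a little off and sometimes report something else, mostly with a low value. They report only what shows in the picture. A call takes as long as a camera call. They do not tell look-alikes from the thing itself.
- ctrl.cut_out(camera, name): "pixels" (384x512 bool, what is visible of it) and "pixel" ([column, row] in pixels, amid what is visible of it).
- ctrl.landmark_of(camera, name): "pixel" ([column, row] in pixels: a listed point, or the origin of a listed thing).
The state is a dict: "clock": time; "joint_pos": joint angles; "qvel": joint speeds; "tau": joint torques, N m; "tool_pos": TCP position; "orientation": TCP orientation; "force": force on the tool from outside, world axes, zero at the start; "moment": the same for the moment, N m; "opening": finger opening in m.
Only numpy, scipy, OpenCV 4.12 (cv2) and the standard library are available. Lean on these libraries where they do the work, as an engineer would, in place of code of your own. Each camera call takes 0.05 s, during which the arm holds its last target. There are 200 camera calls.

## Working session

There is one attempt and no reset: what is moved stays moved. The work goes in short steps, Python scripts to look and compute and a tool call to move; the robot and the scene stay as the last step left them, time stands still between calls to the robot, and variables do not carry over. Pictures are saved under pics/ and viewed, about 8 in all and at most 12, crops included, and the job is handed in when it is done.

Besides the shell and the picture viewer there is one more tool, called after "Call:" as name(argument=value, ...), one argument or row to a line, values as JSON. drive_tool: Moves the arm, as the interface text tells. Its arguments: {"type":"object","properties":{"plan":{"type":"array","items":{"type":"array"}}},"required":["plan"]}

```bash
mkdir -p pics; ls
cat > h.py <<'E'
import numpy as np, cv2
from plant import ctrl
from scipy.spatial.transform import Rotation as Ro
def cal(n):
    c=ctrl.get_calibration(n); K=np.array([[c["fx"],0,c["cx"]],[0,c["fy"],c["cy"]],[0,0,1.]])
    return K,np.array(c["dist_coeffs"],float),np.array(c["R"]),np.array(c["t"])
def ray(n,px,c=None):
    K,d,R,t=c or cal(n); u=cv2.undistortPoints(np.array([[px]],float),K,d)[0,0]
    v=R.T@np.array([u[0],u[1],1]); return -R.T@t, v/np.linalg.norm(v)
def onz(n,px,z,c=None):
    o,v=ray(n,px,c); return o+v*(z-o[2])/v[2]
def proj(n,X,c=None):
    K,d,R,t=c or cal(n); return cv2.projectPoints(np.array(X,float).reshape(-1,3),cv2.Rodrigues(R)[0],t,K,d)[0].reshape(-1,2)
def tri(rs):
    A=0;b=0
    for o,v in rs: P=np.eye(3)-np.outer(v,v);A=A+P;b=b+P@o
    X=np.linalg.solve(A,b); return X,[np.linalg.norm(np.cross(X-o,v)) for o,v in rs]
def Rt(): return Ro.from_euler('xyz',ctrl.get_obs()["orientation"],degrees=True)
E
python3 - <<'E'
from h import *
print(ctrl.get_obs())
ims=[]
for n in ["scene","side"]:
    ims.append(ctrl.snapshot(n).copy())
    for k in ["knob","hole","stand","tray_center","spot","chart"]:
        r=ctrl.landmark_of(n,k)
        print(n,k,[(np.round(q["pixel"],1).tolist(),round(q["confidence"],2)) for q in r])
cv2.imwrite("pics/a.png",ims[0]);cv2.imwrite("pics/b.png",ims[1])
E
```

```text
pics
{'clock': 0.0, 'joint_pos': array([ 1.65068116e+01,  2.05892379e+01,  6.35747906e-01, -1.97042982e-02,
       -7.01365903e+01, -1.65080484e+01]), 'qvel': array([-0.03664954,  0.0087881 ,  0.00885164,  0.04897241,  0.01234583,
       -0.0228481 ]), 'tau': array([-8.00930356e-04, -5.82726967e+01,  2.93058443e+01,  6.99745238e+00,
        6.93249181e-03, -2.06530804e-04]), 'tool_pos': array([ 6.74522876e-01, -2.70955711e-05,  2.25663798e-01]), 'orientation': array([  94.88949217,   89.90803426, -175.11845431]), 'force': array([-0.59566409,  0.55432725, -0.1242965 ]), 'moment': array([-0.00309602, -0.02859931,  0.00454185]), 'opening': 0.08732741293345411}
scene knob [([65.9, 178.5], 0.97), ([199.5, 189.3], 0.72), ([341.4, 131.0], 0.52)]
scene hole [([351.6, 142.9], 0.87), ([217.1, 199.8], 0.8), ([74.5, 185.1], 0.74)]
scene stand [([98.5, 223.3], 0.94), ([232.5, 227.2], 0.91), ([361.4, 177.7], 0.83), ([217.0, 200.9], 0.52)]
scene tray_center [([419.2, 250.2], 0.72), ([351.1, 231.3], 0.66), ([404.8, 204.3], 0.57)]
scene spot [([299.0, 232.7], 0.74), ([350.2, 230.0], 0.65)]
scene chart [([216.4, 203.7], 0.87), ([79.5, 190.9], 0.64), ([352.0, 143.5], 0.51)]
side knob [([357.7, 324.6], 0.59), ([191.7, 157.0], 0.49), ([299.3, 217.5], 0.43)]
side hole [([353.5, 316.1], 0.66), ([300.1, 213.2], 0.48), ([271.6, 188.5], 0.28)]
side stand [([293.4, 220.9], 0.96), ([347.4, 314.3], 0.93), ([200.4, 170.7], 0.78)]
side tray_center [([221.7, 141.0], 0.95), ([253.9, 160.9], 0.78), ([249.7, 129.7], 0.62)]
side spot [([272.5, 187.3], 0.77), ([297.0, 224.7], 0.47)]
side chart [([195.8, 157.7], 0.71), ([350.1, 315.3], 0.47)]
```

View pics/a.png

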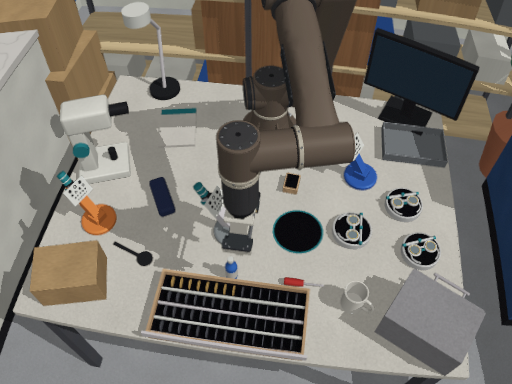

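View pics/b.png

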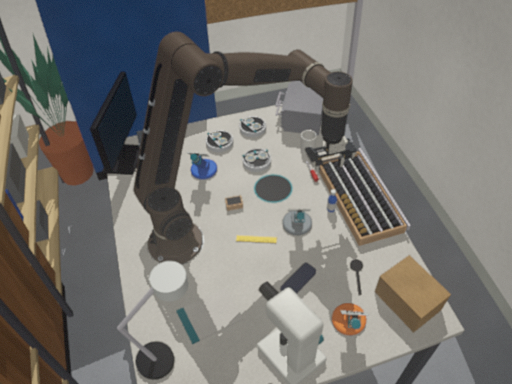

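The scene view shows the grey stand near (232,227), partly under the arm, with the blue stand at (361,175) and the orange one at (98,220). The mat is at (298,232) and the trays are at (351,231), (404,204) and (420,250). The side view agrees, with the grey stand at (297,222) and the mat at (273,188).

Run:
```python
from h import *
for p in [(419.2,250.2),(351.1,231.3),(404.8,204.3)]: print("tray",onz("scene",p,.014))
for p in [(221.7,141),(253.9,160.9),(249.7,129.7)]: print("tray side",onz("side",p,.014))
print("spot",onz("scene",(299,232.7),0),onz("side",(272.5,187.3),0))
print("stand",onz("scene",(232.5,227.2),0),onz("side",(293.4,220.9),0))
for a,b in [((199.5,189.3),(299.3,217.5)),((217.1,199.8),(300.1,213.2))]:
  print(tri([ray("scene",a),ray("side",b)]))
for n in ["scene","side"]: print(-cal(n)[2].T@cal(n)[3])
for n in ["scene","side"]:
  im=ctrl.snapshot(n)
  for k in ["knob","stand","spot","tray_center"]:
    for q in ctrl.cut_out(n,k):
      m=q["pixels"];ys,xs=np.nonzero(m);print(n,k,np.round(q["pixel"]),round(q["confidence"],2),m.sum(),xs.min(),xs.max(),ys.min(),ys.max(), np.round([xs.mean(),ys.mean()],1))
i=cv2.imread("pics/a.png")[150:260,170:300];j=cv2.imread("pics/b.png")[170:260,250:350]
cv2.imwrite("pics/c.png",np.hstack([cv2.resize(i,(400,400*110//130),interpolation=2)[:330],cv2.resize(j,(366,330),interpolation=2)]))
```

```text
tray [0.51713622 0.59469932 0.014     ]
tray [0.47180422 0.35182652 0.014     ]
tray [0.32695535 0.55058292 0.014     ]
tray side [0.34179409 0.53831651 0.014     ]
tray side [0.45487468 0.34851607 0.014     ]
tray side [0.50032343 0.57689454 0.014     ]
spot [0.49438527 0.17013628 0.        ] [0.49010398 0.1683239  0.        ]
stand [ 0.50552523 -0.06549966  0.        ] [ 0.51457785 -0.04791212  0.        ]
(array([ 0.48756387, -0.17196069,  0.18051173]), [np.float64(0.0006982943571656471), np.float64(0.0006982943571655824)])
(array([ 0.50444358, -0.11885694,  0.14620973]), [np.float64(0.009205210270873768), np.float64(0.009205210270873763)])
[1.35147742 0.13709494 1.39895756]
[ 0.03792257 -1.22550076  1.59442321]
scene knob [210. 198.] 0.71 574 193 222 182 217 [209.7 197.9]
scene knob [ 72. 188.] 0.6 651 58 91 171 206 [ 74.5 187.8]
scene knob [358. 146.] 0.57 136 354 362 135 157 [357.5 145.9]
scene stand [215. 203.] 0.67 883 193 229 183 243 [213.7 208.4]
scene stand [360. 174.] 0.56 974 343 376 133 190 [359.4 169.8]
scene stand [ 88. 206.] 0.55 1650 57 116 170 235 [ 88.1 205.4]
sce
[... 264 characters left out ...]
_center [405. 205.] 0.86 1032 385 422 188 221 [403.4 204.5]
scene tray_center [419. 251.] 0.65 1216 400 440 232 269 [420.4 250.7]
side knob [196. 158.] 0.7 123 189 206 152 162 [196.2 156.3]
side knob [354. 318.] 0.62 205 342 366 311 329 [355.1 318.6]
side stand [199. 169.] 0.82 592 189 217 152 179 [202.3 166.2]
side stand [296. 222.] 0.71 596 283 311 210 234 [296.7 221.8]
side stand [348. 315.] 0.71 889 331 366 303 334 [348.5 318.5]
side spot [272. 189.] 0.97 902 253 292 175 202 [272.4 188.6]
side tray_center [253. 127.] 0.62 440 240 265 116 136 [252.1 125.9]
side tray_center [256. 159.] 0.6 510 243 269 149 171 [256.1 159.7]
side tray_center [220. 138.] 0.55 494 206 233 130 151 [219.6 140.4]
```

View pics/c.png

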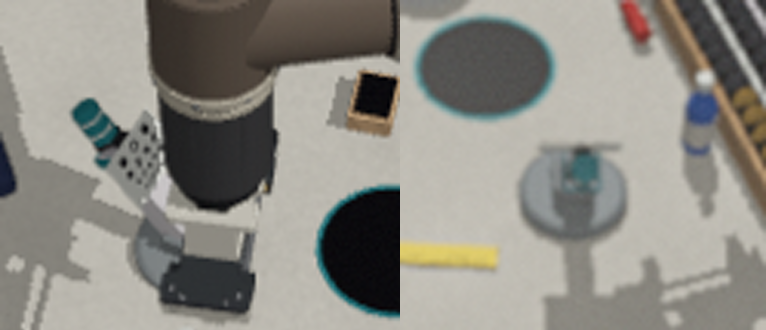

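```bash
cat >> h.py <<'E'
def axis(psi): # psi: heading of lean direction, deg
    s=np.sin(np.radians(35));return np.array([s*np.cos(np.radians(psi)),s*np.sin(np.radians(psi)),np.cos(np.radians(35))])
def delta(P,xt,yt):
    """tool-frame shift & rotvec to reach TCP P with tool x=xt, tool y=+-yt"""
    o=ctrl.get_obs();R=Rt();best=None
    for s in (1,-1):
        y=s*np.array(yt);y=y-xt*(y@xt);y/=np.linalg.norm(y)
        T=Ro.from_matrix(np.stack([xt,y,np.cross(xt,y)],1));w=(R.inv()*T).as_rotvec(degrees=True)
        if best is None or np.linalg.norm(w)<np.linalg.norm(best):best=w
    return np.round(R.inv().apply(P-o["tool_pos"]),4),np.round(best,2)
E
python3 - <<'E'
from h import *
print(Rt().as_matrix().round(3))
K,d,R,t=cal("wrist");c=-R.T@t;o=ctrl.get_obs()["tool_pos"]
print("cam in tool",Rt().inv().apply(c-o),"cam z in tool",Rt().inv().apply(R[2]),K)
k=np.array([.488,-.172,.18])
psi=np.degrees(np.arctan2(-.172+.06,.488-.509));print(psi)
a=axis(psi);y=np.cross([0,0,1],a);y/=np.linalg.norm(y)
print(k+a*.10-np.array([0,0,0]),delta(k+a*.10,-a,y))
E
```

```text
[[ 0. -1.  0.]
 [-0.  0.  1.]
 [-1. -0. -0.]]
cam in tool [-0.15850275 -0.0027686  -0.07443003] cam z in tool [ 9.61349792e-01 -8.58119949e-04  2.75328604e-01] [[264.35327456   0.         255.67233526]
 [  0.         264.35327456 187.59345779]
 [  0.           0.           1.        ]]
-100.61965527615514
[ 0.47742964 -0.22837523  0.2619152 ] (array([-0.0353,  0.1975, -0.2283]), array([ 10.29, -34.9 ,  -3.24]))
```

Call:
drive_tool(
  plan=[
    [[-0.04,0,0],[0,0,0],1],
    [[-0.08,0,-0.02],[2,-6,0],1],
    [[-0.11,0.02,-0.05],[4,-13,-1],1],
    [[-0.11,0.05,-0.08],[6,-20,-2],1],
    [[-0.11,0.08,-0.11],[8,-27,-3],1],
    [[-0.11,0.11,-0.14],[10,-34,-3],1],
    [[-0.1,0.14,-0.17],[10.3,-34.9,-3.2],1],
    [[-0.08,0.17,-0.2],[10.3,-34.9,-3.2],1],
    [[-0.05,0.19,-0.22],[10.3,-34.9,-3.2],1],
    [[-0.035,0.1975,-0.228],[10.3,-34.9,-3.2],1],
    [[-0.035,0.1975,-0.228],[10.3,-34.9,-3.2],1],
    [[-0.035,0.1975,-0.228],[10.3,-34.9,-3.2],1],
  ],
)

```text
clock: 2.2
tool_pos: [0.4764, -0.2288, 0.2602]
orientation: [0.4, 54.9, 79.5]
force: [1.6, 0.4, 1.1]
opening: 0.0876
```

Run:
```python
from h import *
rays={}
out=[]
for n in ["wrist","scene","side"]:
    c=cal(n);im=ctrl.snapshot(n).copy();out.append(im)
    for k in ["knob","hole","stand","chart"]:
        r=ctrl.landmark_of(n,k)
        for q in r: 
            print(n,k,np.round(q["pixel"],1).tolist(),round(q["confidence"],2))
    for k in ["knob","stand"]:
        for q in ctrl.cut_out(n,k): ys,xs=np.nonzero(q["pixels"]);print(n,"cut",k,round(q["confidence"],2),xs.min(),xs.max(),ys.min(),ys.max())
v=np.zeros((590,790,3),np.uint8);v[:384,:512]=out[0]
v[384:584,:260]=cv2.resize(out[1][160:260,160:290],(260,200),interpolation=2)
v[384:584,270:530]=cv2.resize(out[2][170:270,230:360],(260,200),interpolation=2)
cv2.imwrite("pics/d.png",v);cv2.imwrite("pics/dw.png",out[0])
```

```text
wrist knob [254.7, 194.9] 0.68
wrist hole [249.2, 196.0] 0.61
wrist stand [245.6, 147.6] 0.66
wrist stand [383.6, 243.8] 0.47
wrist chart [247.9, 200.1] 0.79
wrist cut knob 0.59 210 288 171 216
wrist cut stand 0.82 210 286 118 217
scene knob [340.8, 131.5] 0.87
scene knob [198.5, 189.9] 0.83
scene knob [62.0, 175.3] 0.81
scene knob [215.1, 202.3] 0.49
scene hole [74.8, 188.1] 0.96
scene hole [216.4, 200.9] 0.85
scene hole [354.2, 144.2] 0.59
scene stand [229.5, 231.4] 0.88
scene stand [96.9, 219.4] 0.8
scene stand [360.4, 174.5] 0.78
scene chart [218.6, 201.9] 0.87
scene chart [80.4, 186.0] 0.6
scene chart [233.5, 226.4] 0.59
scene chart [352.8, 144.1] 0.57
scene cut knob 0.89 337 362 128 159
scene cut knob 0.81 193 227 182 216
scene cut knob 0.74 58 90 171 203
scene cut stand 0.96 337 376 127 190
scene cut stand 0.85 193 250 183 247
scene cut stand 0.68 58 116 172 234
side knob [298.9, 218.4] 0.52
side hole [296.9, 211.6] 0.62
side hole [197.7, 156.7] 0.59
side hole [354.0, 311.1] 0.5
side stand [201.7, 169.9] 0.77
side stand [296.2, 223.7] 0.56
side stand [347.4, 316.9] 0.55
side chart [351.4, 315.1] 0.56
side chart [299.4, 210.4] 0.36
side chart [300.0, 218.9] 0.35
side cut knob 0.79 345 364 311 328
side cut stand 0.98 332 366 303 333
side cut stand 0.77 284 309 211 234
side cut stand 0.72 200 217 154 179
```

View pics/d.png

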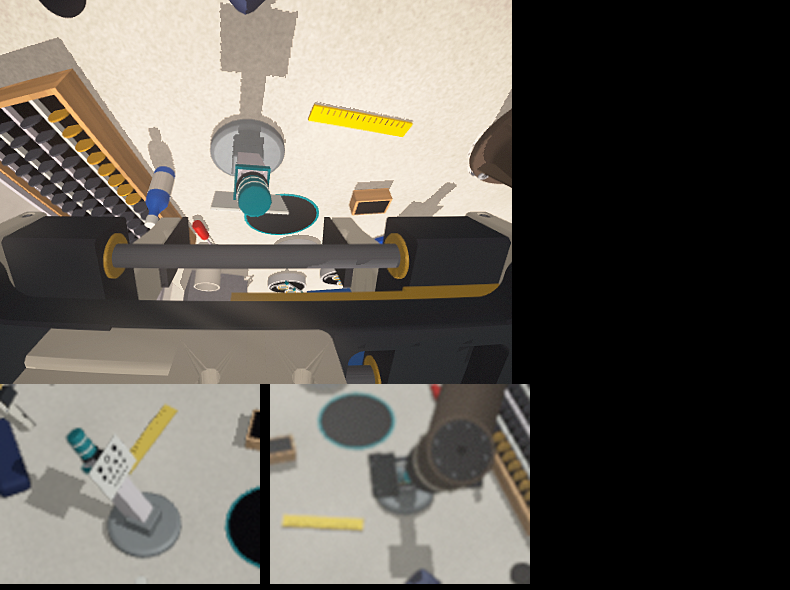

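The wrist view shows the post almost end-on, with the knob at (255,196), the foot centred near (248,148) and the chart plate behind the knob. The scene inset confirms that the post leans to the robot's right.

Run:
```python
from h import *
from scipy.optimize import least_squares
print("foot scene",onz("scene",(231,226),.018),"cut-based; wrist",onz("wrist",(248,148),.018),"side",onz("side",(296.5,222.5),.018))
X,e=tri([ray("scene",(199,189.7)),ray("wrist",(254.7,194.9)),ray("side",(299,218))]);print("tri",X,e)
def pts(p):
    f=np.array([p[0],p[1],0]);a=axis(p[2]);k=f+[0,0,.03]+a*p[3];y=np.cross(a,np.cross([0,0,1],a));y/=np.linalg.norm(y)
    return f,k,a,y
def fit(wt):
    def r(p):
        f,k,a,y=pts(p);o=[]
        o+=list((proj("wrist",k)[0]-(254.7,194.9))*1)
        o+=list((proj("scene",k)[0]-(199,189.7)))
        o+=list((proj("side",k)[0]-(299,218))*.7)
        o+=list((proj("wrist",f+[0,0,.018])[0]-(248,148)))
        o+=list((proj("scene",f+[0,0,.018])[0]-(231.5,226.)))
        return np.array(o)
    s=least_squares(r,[.51,-.06,-100,.18]);return s.x,r(s.x).round(1)
x,r=fit(1);print(x,r);f,k,a,y=pts(x);print("knob",k,"axis",a,"y",y)
l=np.cross(a,y)
print("pregrasp delta",delta(k+a*.10,-a,l))
```

```text
foot scene [ 0.51230525 -0.06894608  0.018     ] cut-based; wrist [ 0.52097748 -0.08207982  0.018     ] side [ 0.51882363 -0.07358383  0.018     ]
tri [ 0.48959756 -0.17229129  0.18366288] [np.float64(0.0011621933613237467), np.float64(0.005101347004348674), np.float64(0.005285546490041982)]
[ 5.22147752e-01 -6.99971331e-02 -1.06327417e+02  1.96080964e-01] [ 0.3 -2.4 -1.9 -1.6  1.1 -0.9  0.8  5.2 -1.3  2.3]
knob [ 0.49053024 -0.17792884  0.19062012] axis [-0.16124722 -0.5504446   0.81915204] y [0.2302849  0.78611636 0.57357644]
pregrasp delta (array([-0.0121,  0.0021,  0.0019]), array([ 4.64, -0.  , -3.31]))
```

Call:
drive_tool(
  plan=[
    [[0.02,0.002,0.002],[4.2,0,-3],1],
    [[0.035,0.002,0.002],[4.2,0,-3],1],
    [[0.035,0.002,0.002],[4.2,0,-3],1],
    [[0.035,0.002,0.002],[4.2,0,-3],1],
  ],
)

```text
clock: 3.58
tool_pos: [0.4791, -0.2062, 0.234]
orientation: [0.1, 55.0, 74.3]
force: [-0.3, -0.5, 0.0]
opening: 0.0876
```

Run:
```python
from h import *
im=ctrl.snapshot("wrist").copy();cv2.imwrite("pics/e.png",im)
for k in ["knob","chart","stand","hole"]:
    for q in ctrl.landmark_of("wrist",k):print(k,np.round(q["pixel"],1).tolist(),round(q["confidence"],2))
hsv=cv2.cvtColor(im,cv2.COLOR_BGR2HSV);m=cv2.inRange(hsv,(80,90,40),(100,255,255))
n,l,s,c=cv2.connectedComponentsWithStats(m)
print([(s[i].tolist(),c[i].round(1).tolist()) for i in range(1,n) if s[i,4]>60])
o=ctrl.get_obs();print(o["tool_pos"],Rt().as_matrix().round(3))
k=np.array([.4905,-.178,.1906]);X=Rt().apply([[1,0,0]])[0]
print("predicted knob c, top, foot",proj("wrist",[k,k-X*.023,[.52,-.073,.018]]).round(1))
```

```text
knob [256.5, 199.2] 0.71
stand [252.0, 147.3] 0.67
[([235, 168, 40, 35, 281], [254.1, 174.8]), ([240, 184, 31, 10, 80], [255.2, 186.7]), ([236, 189, 87, 50, 1295], [258.0, 210.9]), ([281, 196, 56, 22, 138], [314.1, 201.3])]
[ 0.47984048 -0.20689901  0.23445148] [[ 0.157 -0.962  0.222]
 [ 0.551  0.272  0.789]
 [-0.819 -0.001  0.573]]
predicted knob c, top, foot [[256.3 202.3]
 [256.3 212.2]
 [256.3 154.1]]
```

View pics/e.png

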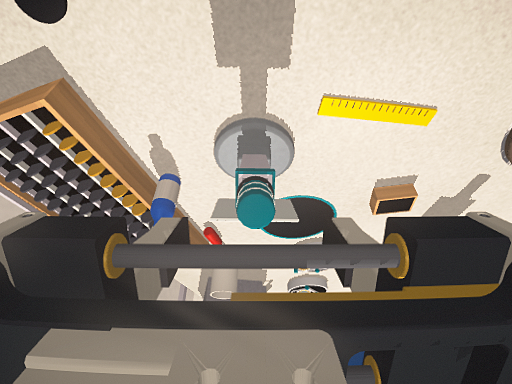

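The knob is at (256,200) between the open fingers and on the tool's centre line. The foot centre is at (253,147), so yaw is only about 1° off. I'll advance and grip.

Call:
drive_tool(
  plan=[
    [[0.03,0,0],[1,0,-0.7],1],
    [[0.055,0,0],[1,0,-0.7],1],
    [[0.073,0,0],[1,0,-0.7],1],
    [[0.073,0,0],[1,0,-0.7],1],
    [[0.073,0,0],[1,0,-0.7],1],
    [[0.073,0,0],[1,0,-0.7],0],
    [[0.073,0,0],[1,0,-0.7],0],
    [[0.073,0,0],[1,0,-0.7],0],
    [[0.073,0,0],[1,0,-0.7],0],
    [[0.073,0,0],[1,0,-0.7],0],
    [[0.073,0,0],[1,0,-0.7],0],
    [[0.073,0,0],[1,0,-0.7],0],
    [[0.073,0,0],[1,0,-0.7],0],
    [[0.073,0,0],[1,0,-0.7],0],
  ],
)

```text
clock: 5.0
tool_pos: [0.4913, -0.1667, 0.1747]
orientation: [-0.1, 55.0, 72.9]
force: [0.0, 0.9, 0.4]
opening: 0.0334
```

Call:
drive_tool(
  plan=[
    [[-0.006,0,0],[0,0,0],0],
    [[-0.012,0,0],[0,0,0],0],
    [[-0.018,0,0],[0,0,0],0],
    [[-0.024,0,0],[0,0,0],0],
    [[-0.03,0,0],[0,0,0],0],
    [[-0.03,0,0],[0,0,0],0],
  ],
)

```text
clock: 5.5
tool_pos: [0.4857, -0.1837, 0.2004]
orientation: [-0.1, 55.0, 73.0]
force: [-3.2, 1.4, 2.4]
opening: 0.0316
```

Run:
```python
from h import *
o=ctrl.get_obs();print(o["tool_pos"],"F tool",Rt().inv().apply(o["force"]),o["moment"],o["opening"])
im=ctrl.snapshot("scene").copy();im2=ctrl.snapshot("wrist").copy()
v=np.hstack([cv2.resize(im[150:260,165:285],(400,367),interpolation=2),im2[100:300,130:390][:,:,:].repeat(1,0) if 0 else cv2.resize(im2[100:300,150:368],(400,367))])
cv2.imwrite("pics/f.png",v)
```

```text
[ 0.48565153 -0.18369959  0.20036676] F tool [-1.69505636  3.45291971  1.72816995] [-0.69481723  1.40648094  0.77516482] 0.031554502875161025
```

View pics/f.png

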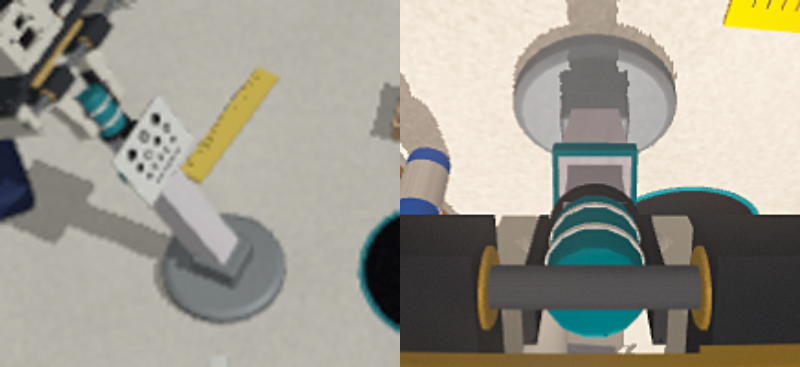

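The fingers hold the knob, and the teal bands are still between the pads. I'll keep pulling.

Call:
drive_tool(
  plan=[
    [[-0.006,0,0],[0,0,0],0],
    [[-0.012,0,0],[0,0,0],0],
    [[-0.018,0,0],[0,0,0],0],
    [[-0.022,0,0],[0,0,0],0],
  ],
)

```text
clock: 5.93
tool_pos: [0.4818, -0.196, 0.2188]
orientation: [-0.1, 55.1, 73.0]
force: [0.7, 3.4, -7.9]
opening: 0.0313
```

Call:
drive_tool(
  plan=[
    [[-0.004,0,0],[0,0,0],0],
    [[-0.008,0,0],[0,0,0],0],
    [[-0.012,0,0],[0,0,0],0],
  ],
)

```text
clock: 6.18
tool_pos: [0.4798, -0.2027, 0.2288]
orientation: [-0.1, 55.0, 73.0]
force: [1.6, 3.5, -7.4]
opening: 0.0316
```

Run:
```python
from h import *
o=ctrl.get_obs();print(o["tool_pos"],"F tool",Rt().inv().apply(o["force"]),o["opening"])
print("pulled",np.linalg.norm(o["tool_pos"]-np.array([.4913,-.1667,.1747])))
```

```text
[ 0.47980204 -0.20267009  0.22879009] F tool [ 8.26622704 -0.46342492 -1.15537443] 0.03159716027767995
pulled 0.06596808732373542
```

Call:
drive_tool(
  plan=[
    [[-0.003,0,0],[0,0,0],0],
    [[-0.006,0,0],[0,0,0],0],
  ],
)

```text
clock: 6.35
tool_pos: [0.4787, -0.2061, 0.2339]
orientation: [-0.1, 55.0, 73.0]
force: [2.4, 3.7, -8.0]
opening: 0.0312
```

Call:
drive_tool(
  plan=[
    [[-0.003,0,0],[0,0,0],0],
    [[-0.005,0,0],[0,0,0],0],
  ],
)

```text
clock: 6.52
tool_pos: [0.4781, -0.208, 0.237]
orientation: [0.0, 54.9, 73.0]
force: [7.8, 10.2, -27.4]
opening: 0.031
```

Run:
```python
from h import *
o=ctrl.get_obs();print(o["tool_pos"],"F tool",Rt().inv().apply(o["force"]),o["opening"])
print("pulled",np.linalg.norm(o["tool_pos"]-np.array([.4913,-.1667,.1747])))
im=ctrl.snapshot("scene").copy();im2=ctrl.snapshot("side").copy()
for n in ["scene","side"]:
  for k in ["button","hole"]:
    for q in ctrl.landmark_of(n,k) if k=="hole" else ctrl.cut_out(n,k):print(n,k,np.round(q["pixel"],1).tolist(),round(q["confidence"],2))
cv2.imwrite("pics/g.png",np.hstack([cv2.resize(im[160:250,170:260],(500,500),interpolation=2)]))
```

```text
[ 0.47808206 -0.20803637  0.23697967] F tool [29.34669237 -4.43498761 -5.86791787] 0.031024172315264928
pulled 0.07590893685448377
scene hole [72.3, 189.7] 0.88
scene hole [350.7, 144.9] 0.83
scene hole [214.2, 201.7] 0.7
side hole [356.7, 312.1] 0.85
side hole [200.0, 154.9] 0.38
```

View pics/g.png

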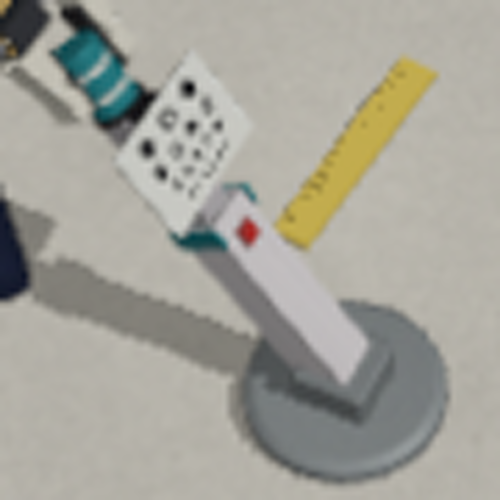

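The red button shows in the sleeve's hole at about (214,202) in the scene view, and the pull force jumped to 29 N at the end stop. I'll ease off, test the lock lightly, release and back away.

Call:
drive_tool(
  plan=[
    [[0.003,0,0],[0,0,0],0],
    [[0.0045,0,0],[0,0,0],0],
    [[0.0045,0,0],[0,0,0],0],
  ],
)

```text
clock: 7.07
tool_pos: [0.4787, -0.2063, 0.2342]
orientation: [-0.1, 55.0, 73.0]
force: [-1.7, -0.2, 1.3]
opening: 0.0311
```

Call:
drive_tool(
  plan=[
    [[-0.001,0,0],[0,0,0],0],
    [[-0.001,0,0],[0,0,0],1],
    [[-0.001,0,0],[0,0,0],1],
    [[-0.001,0,0],[0,0,0],1],
    [[-0.001,0,0],[0,0,0],1],
    [[-0.001,0,0],[0,0,0],1],
    [[-0.001,0,0],[0,0,0],1],
    [[-0.001,0,0],[0,0,0],1],
    [[-0.03,0,0],[0,0,0],1],
    [[-0.06,0,0],[0,0,0],1],
    [[-0.09,0,0],[0,0,0],1],
    [[-0.1,0,0],[0,0,0],1],
    [[-0.1,0,0],[0,0,0],1],
  ],
)

```text
clock: 8.15
tool_pos: [0.4623, -0.263, 0.3183]
orientation: [-0.5, 55.2, 72.6]
force: [0.1, 0.4, 0.6]
opening: 0.0871
```

Run:
```python
from h import *
o=ctrl.get_obs();print(o["tool_pos"],o["force"],o["joint_pos"].round(1))
for n in ["scene","side"]:
    ctrl.snapshot(n)
    for k,z in [("tray_center",.014),("spot",0)]:
        for q in ctrl.landmark_of(n,k):print(n,k,onz(n,q["pixel"],z).round(3),np.round(q["pixel"]),round(q["confidence"],2))
    for q in ctrl.cut_out(n,"tray_center"):
        ys,xs=np.nonzero(q["pixels"]);print("cut",onz(n,(xs.mean(),ys.mean()),.02).round(3),round(q["confidence"],2))
    for q in ctrl.cut_out(n,"button"): print("button",np.round(q["pixel"]),q["confidence"],q["pixels"].sum())
print("blue knob",onz("scene",(341,131),.2),"foot",onz("scene",(361,177),0),"mug",onz("scene",(350,310),0))
s=np.array([.492,.169]);t=np.array([.465,.350]);d=(s-t)/np.linalg.norm(s-t);print(d,np.linalg.norm(s-t))
print("above start",delta(np.r_[t-d*.115,.15],np.array([0,0,-1.]),np.r_[d[1],-d[0],0]))
```

```text
[ 0.46227533 -0.26304286  0.31833666] [0.11717435 0.41376152 0.55094361] [-34.6  13.8   7.7 -33.2 -94.5  18.1]
scene tray_center [0.331 0.551 0.014] [405. 205.] 0.95
scene tray_center [0.464 0.354 0.014] [352. 229.] 0.57
scene tray_center [0.519 0.602 0.014] [421. 251.] 0.56
scene spot [0.494 0.173 0.   ] [300. 233.] 0.78
cut [0.522 0.597 0.02 ] 0.82
cut [0.332 0.543 0.02 ] 0.79
cut [ 0.347 -0.222  0.02 ] 0.72
cut [0.471 0.353 0.02 ] 0.67
side tray_center [0.326 0.532 0.014] [219. 142.] 0.75
side tray_center [0.455 0.343 0.014] [254. 162.] 0.74
side spot [0.495 0.158 0.   ] [274. 189.] 0.76
cut [0.334 0.543 0.02 ] 0.88
cut [0.467 0.345 0.02 ] 0.69
blue knob [0.17297006 0.27825644 0.2       ] foot [0.21069601 0.38695186 0.        ] mug [0.76119678 0.36037212 0.        ]
[ 0.14753878 -0.98905627] 0.18300273222004088
above start (array([0.5307, 0.2245, 0.4695]), array([-24.63,  34.39,   7.77]))
```

Run:
```python
from h import *
d=np.array([.027,-.18]);d/=np.linalg.norm(d)
for P in [(.47,-.2,.37),(.48,-.1,.38),(.48,.25,.38),(.448,.468,.25),(.448,.468,.12)]:
    print(P,*delta(np.array(P),np.array([0,0,-1.]),np.r_[d[1],-d[0],0]))
```

```text
(0.47, -0.2, 0.37) [-0.0098  0.01    0.0806] [-24.67  34.39   7.78]
(0.48, -0.1, 0.38) [0.0385 0.0296 0.1671] [-24.67  34.39   7.78]
(0.48, 0.25, 0.38) [0.2304 0.1316 0.4415] [-24.67  34.39   7.78]
(0.448, 0.468, 0.25) [0.4511 0.2258 0.5302] [-24.67  34.39   7.78]
(0.448, 0.468, 0.12) [0.5577 0.2258 0.4557] [-24.67  34.39   7.78]
```

Call:
drive_tool(
  plan=[
    [[-0.005,0.005,0.04],[0,0,0],1],
    [[-0.01,0.01,0.08],[-2,3,1],1],
    [[0.006,0.017,0.11],[-5,7,2],1],
    [[0.022,0.023,0.14],[-8,11,3],1],
    [[0.0385,0.03,0.167],[-11,15,4],1],
    [[0.058,0.04,0.194],[-14,19,5],1],
    [[0.077,0.05,0.222],[-17,23,5.5],1],
    [[0.096,0.06,0.249],[-20,27,6],1],
    [[0.115,0.07,0.277],[-22,31,7],1],
    [[0.135,0.081,0.304],[-24.7,34.4,7.8],1],
    [[0.154,0.091,0.332],[-24.7,34.4,7.8],1],
    [[0.173,0.101,0.359],[-24.7,34.4,7.8],1],
    [[0.192,0.111,0.387],[-24.7,34.4,7.8],1],
    [[0.211,0.121,0.414],[-24.7,34.4,7.8],1],
    [[0.2304,0.1316,0.4415],[-24.7,34.4,7.8],1],
    [[0.2304,0.1316,0.4415],[-24.7,34.4,7.8],1],
  ],
)

```text
clock: 9.98
tool_pos: [0.4795, 0.255, 0.3786]
orientation: [98.7, 89.9, -162.6]
force: [-0.1, -0.4, -0.1]
opening: 0.0875
```

Run:
```python
from h import *
o=ctrl.get_obs();print(o["tool_pos"],o["joint_pos"].round(1))
ctrl.snapshot("wrist")
for k,z in [("tray_center",.014),("spot",0)]:
    for q in ctrl.landmark_of("wrist",k):print(k,onz("wrist",q["pixel"],z).round(3),round(q["confidence"],2),np.round(q["pixel"]))
    for q in ctrl.cut_out("wrist",k):
        ys,xs=np.nonzero(q["pixels"]);print("cut",onz("wrist",(xs.mean(),ys.mean()),z).round(3),round(q["confidence"],2),xs.min(),xs.max(),ys.min(),ys.max())
d=np.array([.027,-.18]);d/=np.linalg.norm(d)
for P in [(.448,.468,.25),(.448,.468,.12),(.448,.468,.01)]:
    print(P,*delta(np.array(P),np.array([0,0,-1.]),np.r_[d[1],-d[0],0]))
```

```text
[0.4795496  0.25496321 0.37859074] [ 48.6   4.5  -0.7  -0.1 -84.9 -39.9]
tray_center [0.474 0.341 0.014] 0.82 [253. 194.]
tray_center [0.515 0.585 0.014] 0.75 [220. 290.]
tray_center [0.334 0.539 0.014] 0.67 [300. 284.]
cut [0.472 0.347 0.014] 0.85 220 288 164 230
cut [0.332 0.53  0.014] 0.79 271 332 268 291
cut [0.53  0.572 0.014] 0.71 187 246 269 300
spot [0.487 0.161 0.   ] 0.65 [260. 105.]
cut [0.493 0.153 0.   ] 0.57 212 304 53 148
(0.448, 0.468, 0.25) [ 0.1302 -0.0009  0.221 ] [ 0.   -0.01 -0.  ]
(0.448, 0.468, 0.12) [ 0.2602 -0.0009  0.221 ] [ 0.   -0.01 -0.  ]
(0.448, 0.468, 0.01) [ 0.3702 -0.0009  0.221 ] [ 0.   -0.01 -0.  ]
```

Call:
drive_tool(
  plan=[
    [[0.02,-0.002,0.035],[0,0,0],1],
    [[0.04,-0.004,0.07],[0,0,0],1],
    [[0.06,-0.006,0.105],[0,0,0],1],
    [[0.08,-0.008,0.14],[0,0,0],1],
    [[0.1,-0.01,0.175],[0,0,0],1],
    [[0.12,-0.011,0.21],[0,0,0],1],
    [[0.15,-0.011,0.221],[0,0,0],1],
    [[0.19,-0.011,0.221],[0,0,0],1],
    [[0.23,-0.011,0.221],[0,0,0],1],
    [[0.27,-0.011,0.221],[0,0,0],1],
    [[0.31,-0.011,0.221],[0,0,0],1],
    [[0.335,-0.011,0.221],[0,0,0],1],
    [[0.35,-0.011,0.221],[0,0,0],1],
    [[0.36,-0.011,0.221],[0,0,0],1],
    [[0.368,-0.011,0.221],[0,0,0],1],
    [[0.368,-0.011,0.221],[0,0,0],1],
    [[0.368,-0.011,0.221],[0,0,0],1],
  ],
)

```text
clock: 11.65
tool_pos: [0.4586, 0.4696, 0.0131]
orientation: [-49.7, 89.9, 48.8]
force: [-0.1, 0.1, 1.0]
opening: 0.0875
```

Run:
```python
from h import *
o=ctrl.get_obs();print(o["tool_pos"],o["orientation"],o["force"])
cv2.imwrite("pics/hs.png",ctrl.snapshot("scene"))
for q in ctrl.landmark_of("scene","tray_center"):print(onz("scene",q["pixel"],.014).round(3))
w=ctrl.snapshot("wrist").copy();cv2.imwrite("pics/h.png",w)
print(delta(np.array([.484,.229,.01]),-Rt().inv().inv().as_matrix()[:,0]*-1,Rt().as_matrix()[:,1]))
```

```text
[0.45863642 0.4696229  0.0130804 ] [-49.69374854  89.94492509  48.82122273] [-0.12717784  0.11259057  1.0065318 ]
[0.506 0.603 0.014]
[0.471 0.345 0.014]
[0.332 0.539 0.014]
(array([ 0.0033,  0.0107, -0.2423]), array([ 0.,  0., -0.]))
```

View pics/h.png

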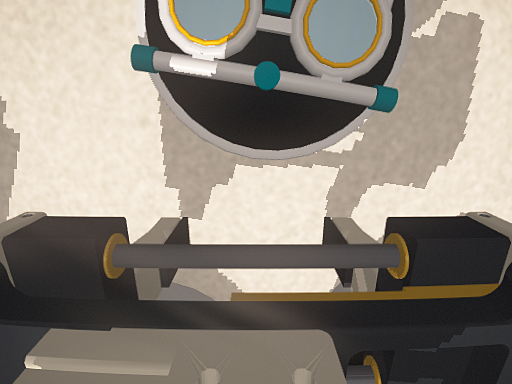

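The tray is straight ahead of the open fingers, spanning columns 143 to 408 with its centre near 275. That puts it about 8 mm off the tool's middle. I'll shift over, then push slowly with both fingers.

Call:
drive_tool(
  plan=[
    [[0,0.004,-0.015],[0,0,0],1],
    [[0.001,0.008,-0.03],[0,0,0],1],
    [[0.001,0.008,-0.04],[0,0,0],1],
    [[0.001,0.008,-0.047],[0,0,0],1],
    [[0.001,0.008,-0.054],[0,0,0],1],
    [[0.001,0.008,-0.061],[0,0,0],1],
    [[0.001,0.008,-0.068],[0,0,0],1],
    [[0.001,0.008,-0.076],[0,0,0],1],
    [[0.001,0.008,-0.085],[0,0,0],1],
    [[0.001,0.008,-0.095],[0,0,0],1],
    [[0.001,0.008,-0.105],[0,0,0],1],
    [[0.001,0.008,-0.115],[0,0,0],1],
    [[0.001,0.008,-0.125],[0,0,0],1],
    [[0.001,0.008,-0.135],[0,0,0],1],
    [[0.001,0.008,-0.143],[0,0,0],1],
    [[0.001,0.008,-0.148],[0,0,0],1],
    [[0.001,0.008,-0.15],[0,0,0],1],
  ],
)

```text
clock: 13.22
tool_pos: [0.4737, 0.3209, 0.0131]
orientation: [-44.0, 89.8, 54.5]
force: [-1.5, 6.0, 4.4]
opening: 0.0875
```

```bash
cat > m.py <<'E'
from h import *
o=ctrl.get_obs();print(o["tool_pos"],o["force"],o["orientation"])
for n in ["wrist","scene","side"]:
    cv2.imwrite(f"pics/n_{n}.png",ctrl.snapshot(n))
    for k,z in [("tray_center",.014),("spot",0)]:
        for q in ctrl.landmark_of(n,k):print(n,k,onz(n,q["pixel"],z).round(3),round(q["confidence"],2))
    if n!="wrist":
        for q in ctrl.cut_out(n,"tray_center"):
            ys,xs=np.nonzero(q["pixels"]);print("cut",onz(n,(xs.mean(),ys.mean()),.02).round(3),q["pixels"].sum())
E
python3 m.py
```

```text
[0.47365399 0.32089314 0.01305322] [-1.51355545  5.9979181   4.37297794] [-44.00880376  89.7562705   54.52991025]
wrist tray_center [0.485 0.256 0.014] 0.64
scene tray_center [0.515 0.591 0.014] 0.84
scene tray_center [0.493 0.254 0.014] 0.61
scene spot [0.491 0.157 0.   ] 0.6
cut [0.333 0.543 0.02 ] 1005
cut [0.488 0.251 0.02 ] 1035
cut [0.522 0.597 0.02 ] 1155
cut [ 0.348 -0.219  0.02 ] 751
side tray_center [0.484 0.254 0.014] 0.84
side tray_center [0.5   0.586 0.014] 0.7
side tray_center [0.344 0.55  0.014] 0.56
side spot [0.484 0.16  0.   ] 0.87
cut [0.482 0.251 0.02 ] 585
cut [0.33  0.538 0.02 ] 466
cut [0.479 0.605 0.02 ] 145
```

Call:
drive_tool(
  plan=[
    [[0,0.001,-0.006],[0,0,0],1],
    [[0,0.002,-0.014],[0,0,0],1],
    [[0,0.003,-0.024],[0,0,0],1],
    [[0,0.004,-0.034],[0,0,0],1],
    [[0,0.005,-0.044],[0,0,0],1],
    [[0,0.006,-0.054],[0,0,0],1],
    [[0,0.007,-0.064],[0,0,0],1],
    [[0,0.008,-0.073],[0,0,0],1],
    [[0,0.008,-0.08],[0,0,0],1],
    [[0,0.008,-0.085],[0,0,0],1],
    [[0,0.008,-0.087],[0,0,0],1],
    [[0,0.008,-0.087],[0,0,0],1],
  ],
)

```text
clock: 14.77
tool_pos: [0.4779, 0.2332, 0.0122]
orientation: [-37.2, 89.9, 61.3]
force: [-0.4, 2.7, 2.8]
opening: 0.0876
```

```bash
python3 m.py; python3 -c "
import cv2,numpy as np
a=cv2.imread('pics/n_scene.png')[150:290,180:380];b=cv2.imread('pics/n_side.png')[140:250,220:350]
cv2.imwrite('pics/i.png',np.hstack([cv2.resize(a,(420,294),interpolation=2),cv2.resize(b,(347,294),interpolation=2)]))"
```

```text
[0.47789839 0.23321632 0.01223921] [-0.38111654  2.69271317  2.79218422] [-37.2426307   89.88903328  61.28225663]
wrist tray_center [0.491 0.167 0.014] 0.71
scene tray_center [0.335 0.555 0.014] 0.93
scene tray_center [0.514 0.603 0.014] 0.77
scene tray_center [0.478 0.169 0.014] 0.64
cut [0.334 0.545 0.02 ] 965
cut [ 0.346 -0.22   0.02 ] 714
cut [0.494 0.163 0.02 ] 1027
cut [0.522 0.597 0.02 ] 1190
side tray_center [0.33  0.554 0.014] 0.91
side tray_center [0.49  0.154 0.014] 0.71
side tray_center [0.504 0.591 0.014] 0.48
side spot [0.485 0.167 0.   ] 0.62
cut [0.327 0.54  0.02 ] 529
cut [0.485 0.164 0.02 ] 622
cut [0.49  0.593 0.02 ] 224
```

View pics/i.png

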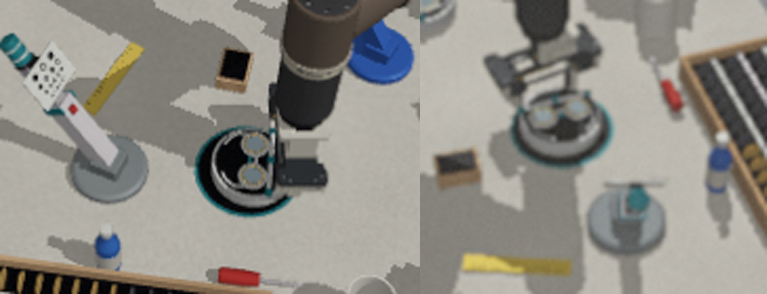

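The tray sits within the mat with teal edge showing around it, and the red button is still out. I'll back the gripper off, raise it and check again.

Call:
drive_tool(
  plan=[
    [[0,0,0.008],[0,0,0],1],
    [[0,0,0.025],[0,0,0],1],
    [[0,0,0.05],[0,0,0],1],
    [[-0.02,0,0.07],[0,0,0],1],
    [[-0.06,0,0.08],[0,0,0],1],
    [[-0.1,0,0.09],[0,0,0],1],
    [[-0.14,0,0.11],[0,0,0],1],
    [[-0.18,0,0.14],[0,0,0],1],
    [[-0.22,0,0.16],[0,0,0],1],
    [[-0.25,0,0.16],[0,0,0],1],
    [[-0.25,0,0.16],[0,0,0],1],
    [[-0.25,0,0.16],[0,0,0],1],
  ],
)

```text
clock: 16.32
tool_pos: [0.454, 0.3927, 0.2648]
orientation: [-41.6, 89.7, 57.0]
force: [-0.3, 0.8, 0.1]
opening: 0.0876
```

```bash
python3 m.py
python3 - <<'E'
from h import *
t=np.linspace(0,2*np.pi,60)
V=[]
for n,(r0,r1,c0,c1) in [("scene",(160,290,180,380)),("side",(140,250,220,350)),("wrist",(0,384,0,512))]:
    im=cv2.imread(f"pics/n_{n}.png");hsv=cv2.cvtColor(im,cv2.COLOR_BGR2HSV)
    V.append(cv2.resize(im[r0:r1,c0:c1],(390,290),interpolation=2))
V.append(np.zeros_like(V[0]))
cv2.imwrite("pics/j.png",np.vstack([np.hstack(V[:2]),np.hstack(V[2:])]))
E
```

```text
[0.45395362 0.39272035 0.26475432] [-0.34146106  0.78444926  0.11980132] [-41.60989225  89.67281015  56.98838754]
wrist tray_center [0.329 0.54  0.014] 0.67
wrist tray_center [0.515 0.582 0.014] 0.64
scene tray_center [0.329 0.535 0.014] 0.98
scene tray_center [0.494 0.177 0.014] 0.8
scene tray_center [0.511 0.593 0.014] 0.64
cut [0.491 0.172 0.02 ] 1101
cut [0.521 0.599 0.02 ] 1163
cut [0.341 0.547 0.02 ] 800
side tray_center [0.509 0.176 0.014] 0.88
side tray_center [0.518 0.602 0.014] 0.85
side tray_center [0.342 0.56  0.014] 0.79
side tray_center [0.564 0.002 0.014] 0.68
side spot [0.502 0.176 0.   ] 0.56
cut [0.518 0.594 0.02 ] 451
cut [0.485 0.166 0.02 ] 656
cut [0.33  0.538 0.02 ] 474
```

View pics/j.png

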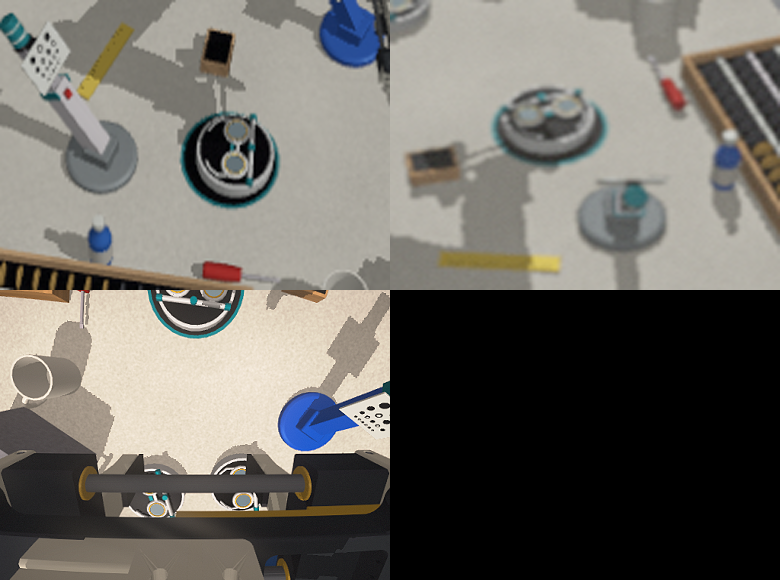

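The tray stands inside the mat in all three views, with teal edge visible all round, and the post and button are unchanged. It looks a little off to the +y side, so I'll check the offset numerically by fitting silhouettes.

Run:
```python
from h import *
from scipy.optimize import minimize
t=np.linspace(0,2*np.pi,90)
def hull(n,x,y,r,zs):
    P=np.vstack([np.c_[x+r*np.cos(t),y+r*np.sin(t),0*t+z] for z in zs])
    m=np.zeros((384*4,512*4),np.uint8)
    cv2.fillConvexPoly(m,cv2.convexHull(((proj(n,P)+.5)*4).astype(np.float32)).astype(int),1);return cv2.resize(m.astype(np.float32),(512,384),interpolation=cv2.INTER_AREA)
V=[]
for n in ["scene","side"]:
    im=ctrl.snapshot(n).copy()
    hsv=cv2.cvtColor(im,cv2.COLOR_BGR2HSV)
    # desk = bright low-sat; mat+tray blob silhouette = union
    teal=cv2.inRange(hsv,(80,70,30),(100,255,255)); 
    near=hull(n,.491,.167,.105,[0])>0; core=hull(n,.491,.167,.078,[0])>.0
    ring=(teal>0)&near&~core; ys,xs=np.nonzero(ring)
    W=np.array([onz(n,(u,v),0)[:2] for u,v in zip(xs,ys)])
    A=np.c_[2*W,np.ones(len(W))];s=np.linalg.lstsq(A,(W**2).sum(1),rcond=None)[0]
    print(n,"mat fit",s[:2].round(4),"r",np.sqrt(s[2]+s[:2]@s[:2]).round(4),len(W))
    for q in ctrl.cut_out(n,"tray_center"):
        ys,xs=np.nonzero(q["pixels"]);c=onz(n,(xs.mean(),ys.mean()),.02)
        if abs(c[0]-.49)<.05 and abs(c[1]-.17)<.05:
            M=q["pixels"].astype(float);r=minimize(lambda p:np.abs(hull(n,p[0],p[1],.07,[0,.028])-M).sum(),c[:2],method="Nelder-Mead",options=dict(initial_simplex=[c[:2],c[:2]+[.01,0],c[:2]+[0,.01]]))
            print("tray",r.x.round(4),r.fun)
            P=np.c_[r.x[0]+.07*np.cos(t),r.x[1]+.07*np.sin(t),0*t]
            Q=np.c_[r.x[0]+.07*np.cos(t),r.x[1]+.07*np.sin(t),0*t+.028]
    x0,y0=proj(n,[.49,.167,0])[0].astype(int);c=im[y0-35:y0+35,x0-35:x0+35];c=cv2.resize(c,(390,390),interpolation=2)
    for pts,col in [(P,(0,0,255)),(Q,(0,255,255))]:
        p=((proj(n,pts)-[x0-35,y0-35]+.5)*390/70).astype(int);cv2.polylines(c,[p],True,col,1)
    V.append(c)
cv2.imwrite("pics/k.png",np.hstack(V))
```

```text
scene mat fit [0.486  0.1646] r 0.0866 190
tray [0.4862 0.1716] 48.4375
side mat fit [0.4907 0.1664] r 0.0836 42
```

View pics/k.png

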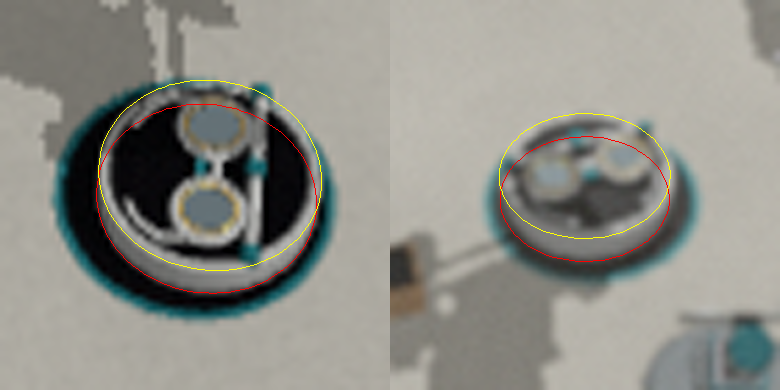

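The fitted outlines match the pictures: the tray is about 7 mm off the mat centre, and up to 20 mm is allowed. I'm handing the job in.

```bash
python3 -c "
from plant import ctrl
print(ctrl.get_obs()['clock'],ctrl.close_job())"
```

```text
the job is handed in; nothing more can be done
17.0667 None
```

Both parts are done and handed in at 17.1 s of the 58 s allowed. The post is locked out, and the tray is at rest wholly on the mat.

- **Post:** I gripped the teal knob and pulled it along its slope for about 76 mm, until the force rose to about 29 N at the end stop. The red button then showed in the sleeve hole, and it was still there in the scene views taken after the tray was pushed and after the gripper backed off. My light push-back test met almost no force, because it was too short to load the lock. The lock is therefore confirmed only by the visible button and the reached stop.
- **Tray:** I took the tray farthest to the robot's right and pushed it flat along the desk with the two open fingers. The last fit in the scene view put it about 7 mm from the mat centre, leaving about 13 mm of mat all round. The side view gave a mat fit only, but the scene-view outline laid over it matched.
- **Disagreements:** Single network readings of the tray and mat differed by up to about 2 cm between cameras, so I relied on the outline fit. The teal-ring fit gave the mat a radius of 84–87 mm instead of 90 mm.
- **Other things:** I saw nothing else moved in the views I checked. The gripper ended clear of everything.

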